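# Check the tweezers against the gap gauge

### The job

Stand the white gauge plate on edge, striped end up, in the middle slot of the red rack and let go of it. Then pick up the sprung tweezers and hold them level just above the plate's top edge, without touching it, tips one on each side of the middle of the green stripe, squeezed so that the gap between the tips equals the width of the stripe (12 mm). Finish while still holding the tweezers there with that gap steady, and leave the other things on the bench where they are.

Things in the scene. Friction and masses are not known exactly. Their poses are not given: they have to be found in the camera images.
- rack: Fixed red plastic rack, 112 (x) x 116 (y) mm, turned up to 0.35 rad; origin at the centre of its underside. Three slots run along its y, 34 mm apart along its x, each 11.5 mm wide, 108 mm long, floor 10 mm above the bench, rails 38 mm high with bevelled tops (slot 28 mm deep).
- slot (a point): Centre of the floor of the middle slot, 10 mm above the bench; x across the slot, y along it.
- plate: White gauge plate 8 (x, thickness) x 80 (y) x 90 mm (z), 50 to 100 g; origin at the centre of its bottom edge, z to the striped top. A green stripe 12 mm wide runs down the middle of both faces and over the top edge. It starts leaning in the easel, top 0.5 rad from upright towards the easel's -x; its upper 48 mm is free on both faces. In the rack either face may look either way.
- mark (a point): Middle of the green stripe on the plate's top edge, 90 mm above the plate's origin; axes as the plate.
- easel: Fixed aluminium easel, 110 x 96 mm, about 70 mm high, left or right of the rack; origin at the centre of its underside. The plate's bottom edge rests 20 mm to +x of the origin and 30 mm above the bench.
- rest: Fixed white plastic rest, 160 x 66 mm, on the rack's other side; origin at the centre of its underside, below the blue pads. Two blocks, tops 38 mm above the bench, carry the tweezers 67 to 89 mm behind the origin and 42 to 58 mm ahead of it; between them only a 6 mm thick base lies beneath.
- tweezers: Sprung steel tweezers 170 mm long, 14 mm high, lying level on the rest, about 83 g, balanced near the origin: underside, midway between the blue pads. x to the tips, y to the left blade. Left pad: flat, 34 mm long, rigid. Right blade: hinged 80 mm behind the origin, sprung open, pad round. Width over the pads 39 mm open, about 27 mm at a 12 mm tip gap.
- grip (a point): Point in the tweezers midway between the open pads, 7 mm above the underside: grasp here, fingers either side along the tweezers' y.
- tip_left (a point): Inner face of the left tip, at the very end, 75 mm ahead of the origin, mid height; turns with the tweezers.
- tip_right (a point): Inner face of the right tip, at the very end; it moves with the right blade. The distance between the two tip points is the tip gap: 36 mm when open.
- blade (a joint): Squeeze of the right blade: 0 rad sprung open (tip gap 36 mm), growing as it closes; the gap falls by 155 mm per rad (0.155 rad for 12 mm). The stop is at 0.21 rad (gap about 4 mm). The spring pushes back at the pads with about 4 N when open and 9 N at the 12 mm gap.
- blank: The low blue blank plate standing in the rack's far slot; leave it alone. Origin: centre of its underside.
- jar: Small glass jar with a blue cap, 42 mm across, 55 mm high; leave it alone. Origin: centre of its underside.
- vial: Small amber vial with a white cap, 28 mm across, 45 mm high, on the robot's side; leave it alone. Origin: centre of its underside.
- tip_box: Orange pipette tip box with a white lid, 80 x 115 x 55 mm; leave it alone. Origin: centre of its underside.
- cuvette_box: Yellow box 40 x 50 x 28 mm, on the robot's side; leave it alone. Origin: centre of its underside.

How it is judged:
By the outcome, as a careful person would: the job done as asked, in the order asked, and still so for the second after the job is handed in, while the arm keeps its last pose, push and grip.
It also fails if it takes over 59 s, if anything falls off the work surface, if the arm or the gripper's body presses on something with over 40 N, if the wrist force passes 120 N, or if a joint passes its speed limit or range.

### The arm

A 6-joint arm with a two-finger parallel gripper is mounted at the origin on the work surface. World frame = base frame: x ahead of the robot, y to its left, z up, the work surface at z = 0. Lengths are in m, angles in rad, forces in N, time in s.
With the tool pointing down it reaches from about 0.35 to 0.975 m from the base axis. Payload 4.9 kg.
Tool frame: the origin (TCP) lies at the very end of the fingers, on their centre line; the grasp point (between the pads) lies 19 mm behind it (pinch_z is the distance from the TCP to the grasp point, in m); z points along the fingers, y is the line along which they close (so a half turn about z gives the same grasp; the last joint's range is limited). The gripper opens to 85 mm and grips with 20 to 120 N. Pads are 22 mm wide; open, the fingers measure 114 mm over their backs; the gripper's body (76 mm by 85 mm) begins 54 mm behind the grasp point. The pads swing forward as they close: fully open they stand 13 mm farther back than shut.
Start: joints at [1.1, 0.053, 1.613, -0, 1.476, -0.119], TCP at [0.215, 0.587, 0.231] pointing down, gripper open.
Joint ranges: [-3.01, 3.01], [-1.01, 2.22], [0.06, 2.58], [-1.02, 4.17], [0.09, 2.62], [-3.14, 3.14]. Speed limits (rad/s): [2.57, 2.57, 3.14, 3.14, 3.14, 3.14].

### API

Orientations are given as a unit quaternion [w, x, y, z].
In Python, from plant import * gives the robot as it stands. The module is installed in compiled form; this text tells all that it offers.
- The arm moves only by the tool play_rows, never from a script. Its arguments are lists of equal length, an entry for each row: "linear": the shift along the world's x, y, z in m, a list of three; "turn": the turn about the world's z in degrees. A call has 1 to 8 rows; each row shifts and turns the commanded pose from where the row before left it; what a row does not reach is not made up. A row lasts 1/8 s, in which the tool goes at most 62.5 mm and 10.7 degrees, less where a joint would pass 70% of its speed; a pose out of reach is approached as far as the arm can. A call is refused whole if a number of a shift passes 0.0625 or a number of a turn 10.7, either way. A call with a gripper value outside its range is refused whole. "hand" is the finger opening in m, from 0 to 0.0854, set as the call begins (left out, the last holds). The fingers move at their own pace and stop on an object; the grip force is fixed at half the most. Time passes only in rows, so rows that do not move let the fingers close. It gives the time, the measured TCP pose, the force, the opening and the grip force at its end, in the units of the state.
- state(): the state, without advancing time (a new reading comes with each control period).
- grab_frame(name): name is "side" or "top" or "wrist"; returns the picture (384x512x3 uint8, red, green, blue); there is no depth.
- camera_info(name): a dict with "camera_matrix" (3x3 intrinsics, pixels), "origin" and "attitude" of the camera in the world; the wrist camera has in their place "mount" (4x4, takes a point from camera to tool coordinates, whose origin is the TCP and whose axes are the flange's). Camera axes: x right, y down, z forward; pixel columns grow to the right and rows downward; lengths in m; the calibration is good to about 2 mm. A picture is of the moment at which its call begins: read the wrist's pose just before it. camera_info takes no time and is no camera call.
- job_done(): hands the job in; it is judged then, once.
Trained networks look in the newest picture that a camera, given by its name, has taken for a name from the list of things; names that differ only in an ending like _2 or _b are one class to them, and where a whole thing is asked for, a point or a joint stands for the part that bears it (a point fixed in the world has none). Each returns a list of dicts, best first, with "p" (0 to 1); they miss things now and then, are a little off and sometimes report something else, mostly with a low value. They report only what shows in the picture. A call takes as long as a camera call.
- trace(camera, thing): "region" (384x512 bool, what is visible of it) and "location" ([column, row] in pixels, amid what is visible of it).
The state is a dict: "time": time; "joint_pos": joint angles; "joint_vel": joint speeds; "joint_efforts": joint torques, N m; "tool_pos": TCP position; "tool_rot": TCP orientation; "contact_force": force on the tool from outside, world axes, zero at the start; "ft_torque": the same for the moment, N m; "gripper_width": opening from 0.0 (shut) to 1.0 (fully open); "grasp_force": force on a finger pad.
Only numpy, scipy, OpenCV 4.12 (cv2) and the standard library are available. Lean on these libraries where they do the work, as an engineer would, in place of code of your own. Each camera call takes 0.05 s, during which the arm holds its last target. There are 200 camera calls.

## Working session

There is one attempt and no reset: what is moved stays moved. The work goes in short steps, Python scripts to look and compute and a tool call to move; the robot and the scene stay as the last step left them, time stands still between calls to the robot, and variables do not carry over. Pictures are saved under pics/ and viewed, at most 10 in all, crops included, and the job is handed in when it is done.

Besides the shell and the picture viewer there is one more tool, called after "Request:" as a command line: name --pt "numbers of a row" for each row, then --argument value for the rest. play_rows: Moves the arm, as the interface text tells. Its arguments: {"type":"object","properties":{"linear":{"type":"array","items":{"type":"array","items":{"type":"number"}}},"turn":{"type":"array","items":{"type":"number"}},"hand":{"type":"number"}},"required":["linear","turn"]}

```bash
mkdir -p pics; cat > h.py <<'E'
from plant import *
import numpy as np, cv2
from scipy.spatial.transform import Rotation as R
def att(a):
    a=np.array(a,float)
    return a if a.shape==(3,3) else R.from_quat(a,scalar_first=True).as_matrix()
def cam(n):
    c=camera_info(n);K=np.array(c["camera_matrix"])
    if n=="wrist":
        s=state();M=np.array(c["mount"]);Rt=att(s["tool_rot"])
        return K,np.array(s["tool_pos"])+Rt@M[:3,3],Rt@M[:3,:3]
    return K,np.array(c["origin"]),att(c["attitude"])
def topl(n,uv,z,c=None):
    K,o,A=c or cam(n); uv=np.atleast_2d(np.array(uv,float))
    d=np.c_[uv,np.ones(len(uv))]@np.linalg.inv(K).T@A.T
    return o+d*((z-o[2])/d[:,2])[:,None]
def proj(n,P,c=None):
    K,o,A=c or cam(n); q=(np.atleast_2d(P)-o)@A@K.T
    return q[:,:2]/q[:,2:]
def save(n,f): 
    c=cam(n); im=grab_frame(n); cv2.imwrite("pics/"+f,im[:,:,::-1]); return im,c
E
python3 - <<'E'
from h import *
for n in("top","side"):
    im,c=save(n,n+"0.png"); print(n,c[1],c[2].round(3).tolist(),c[0][0,0])
    for t in ["rack","plate","easel","rest","tweezers","blank","jar","vial","tip_box","cuvette_box"] if n=="top" else ["plate","easel","tweezers"]:
        for r in trace(n,t)[:1]:
            m=r["region"].astype(np.uint8); b=cv2.minAreaRect(cv2.findNonZero(m))
            print(t,round(r["p"],2),np.round(r["location"]),m.sum(),cv2.boxPoints(b).round().tolist(), topl(n,[r["location"]],0.03,c).round(3))
a=cv2.imread("pics/top0.png");b=cv2.imread("pics/side0.png")
print(state())
print(camera_info("wrist"))
E
```

```text
top [0.32511515 0.00864864 1.45271295] [[-0.015, -0.984, 0.175], [-1.0, 0.016, 0.008], [-0.011, -0.175, -0.984]] 468.82053249615973
rack 0.68 [271. 203.] 1254 [[249.0, 214.0], [254.0, 178.0], [292.0, 184.0], [286.0, 220.0]] [[ 0.525 -0.007  0.03 ]]
plate 0.74 [381. 190.] 344 [[362.0, 186.0], [394.0, 184.0], [395.0, 198.0], [363.0, 199.0]] [[ 0.562 -0.345  0.03 ]]
easel 0.87 [374. 201.] 739 [[358.0, 180.0], [390.0, 180.0], [390.0, 215.0], [358.0, 215.0]] [[ 0.527 -0.32   0.03 ]]
rest 0.91 [173. 220.] 1027 [[158.0, 195.0], [182.0, 193.0], [187.0, 244.0], [164.0, 247.0]] [[0.478 0.294 0.03 ]]
tweezers 0.49 [173. 221.] 220 [[163.0, 197.0], [176.0, 196.0], [179.0, 246.0], [165.0, 246.0]] [[0.475 0.293 0.03 ]]
blank 0.42 [272. 188.] 78 [[263.0, 187.0], [263.0, 184.0], [285.0, 187.0], [285.0, 190.0]] [[ 0.573 -0.01   0.03 ]]
jar 0.55 [237. 136.] 191 [[233.0, 129.0], [246.0, 129.0], [246.0, 144.0], [233.0, 144.0]] [[0.741 0.097 0.03 ]]
vial 0.62 [214. 241.] 49 [[209.0, 235.0], [216.0, 235.0], [216.0, 242.0], [209.0, 242.0]] [[0.412 0.167 0.03 ]]
tip_box 0.97 [299. 129.] 1057 [[279.0, 118.0],
[... 1217 characters left out ...]
ct_force': array([ 0.51346346, -0.66131547,  0.28966826]), 'ft_torque': array([-0.01844085,  0.01769001, -0.0109933 ]), 'grasp_force': 0.0, 'gripper_width': 0.9984839505278881}
{'camera_matrix': array([[295.99321684,   0.        , 256.49390242],
       [  0.        , 295.99321684, 193.79511541],
       [  0.        ,   0.        ,   1.        ]]), 'mount': array([[-1.03324969e-03, -9.56304070e-01, -2.92372124e-01,
         7.51358680e-02],
       [ 9.99999207e-01, -1.19878911e-03,  3.87034260e-04,
         9.16532945e-04],
       [-7.20614955e-04, -2.92371492e-01,  9.56304550e-01,
        -1.43093887e-01],
       [ 0.00000000e+00,  0.00000000e+00,  0.00000000e+00,
         1.00000000e+00]])}
```

View pics/top0.png

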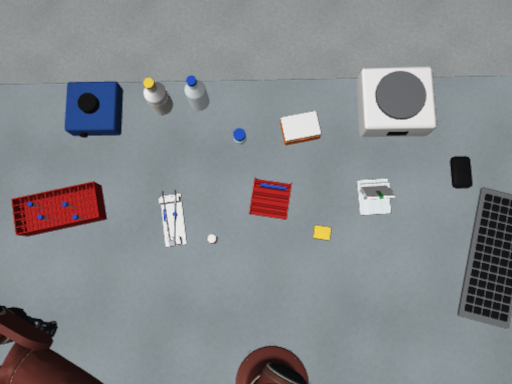

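View pics/side0.png

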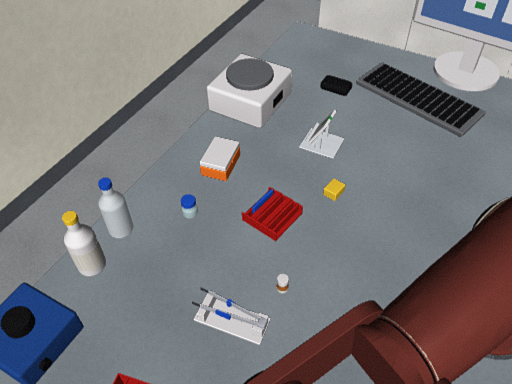

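The top view shows the rest and tweezers at about (173,220), the rack at (271,203) and the easel with the plate at (378,195). In the side view the plate leans in the easel at about (321,125). I'll take wrist views of each on the way.

Request:
play_rows --pt "0.03 -0.04 0.015" --pt "0.04 -0.045 0.015" --pt "0.04 -0.045 0.015" --pt "0.04 -0.045 0.015" --pt "0.04 -0.045 0.015" --pt "0.03 -0.04 0.015" --pt "0.015 -0.02 0.015" --pt "0 0 0" --turn '[0,0,0,0,0,0,0,0]'

```text
time: 1.75
tool_pos: [0.4517, 0.3057, 0.338]
tool_rot: [0.001, 0.177, 0.984, 0.001]
contact_force: [-0.3, -0.2, -1.1]
gripper_width: 1.004
grasp_force: 0.0
```

```bash
python3 - <<'E'
from h import *
im,c=save("wrist","w1.png"); print(c[1],state()["tool_pos"],state()["time"])
for t in ["rest","tweezers","rack","vial"]:
    for r in trace("wrist",t)[:1]:
        m=r["region"].astype(np.uint8); b=cv2.boxPoints(cv2.minAreaRect(cv2.findNonZero(m)))
        print(t,round(r["p"],2),np.round(r["location"]),b.round().tolist(), topl("wrist",np.vstack([r["location"],b]),0.038,c).round(3).tolist())
E
```

```text
[0.3812055  0.33251017 0.48094091] [0.45074034 0.30649425 0.33681487] 1.8
rest 0.59 [258. 167.] [[217.0, 137.0], [254.0, 118.0], [299.0, 203.0], [262.0, 222.0]] [[0.471, 0.303, 0.038], [0.407, 0.262, 0.038], [0.4, 0.323, 0.038], [0.547, 0.345, 0.038], [0.558, 0.278, 0.038]]
tweezers 0.94 [250. 173.] [[224.0, 132.0], [247.0, 121.0], [289.0, 210.0], [265.0, 221.0]] [[0.474, 0.289, 0.038], [0.404, 0.274, 0.038], [0.401, 0.312, 0.038], [0.552, 0.325, 0.038], [0.557, 0.284, 0.038]]
rack 0.85 [100. 254.] [[59.0, 243.0], [129.0, 212.0], [155.0, 269.0], [85.0, 301.0]] [[0.516, 0.005, 0.038], [0.476, -0.048, 0.038], [0.467, 0.086, 0.038], [0.574, 0.078, 0.038], [0.588, -0.065, 0.038]]
vial 0.95 [172. 165.] [[156.0, 166.0], [175.0, 151.0], [186.0, 165.0], [167.0, 180.0]] [[0.422, 0.182, 0.038], [0.414, 0.158, 0.038], [0.403, 0.195, 0.038], [0.429, 0.202, 0.038], [0.44, 0.165, 0.038]]
```

View pics/w1.png

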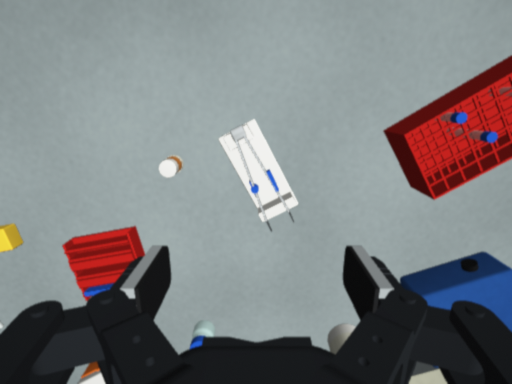

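Wrist view: tweezers with tips at (270,230)/(293,221), round right pad at (254,188) and flat left pad at (272,180), so the tips point away from the robot and left is +y. Next the rack, then the easel.

Request:
play_rows --pt "0.005 -0.03 0" --pt "0.005 -0.035 0" --pt "0.005 -0.035 0" --pt "0.005 -0.035 0" --pt "0.005 -0.03 0" --pt "0.005 -0.03 0" --pt "0 -0.02 0" --pt "0 0 0" --turn '[-10,-10,-10,-10,-10,-10,-10,0]'

```text
time: 3.0
tool_pos: [0.4801, 0.0916, 0.3357]
tool_rot: [-0.0, 0.708, 0.706, -0.0]
contact_force: [-0.7, 0.5, 0.8]
gripper_width: 1.002
grasp_force: 0.0
```

```bash
python3 - <<'E'
from h import *
im,c=save("wrist","w2.png"); s=state();print(c[1],s["tool_pos"],s["tool_rot"],s["time"])
for t in ["rack","blank","easel","plate"]:
    for r in trace("wrist",t)[:1]:
        m=r["region"].astype(np.uint8); b=cv2.boxPoints(cv2.minAreaRect(cv2.findNonZero(m)))
        print(t,round(r["p"],2),np.round(r["location"]),b.round().tolist(), topl("wrist",np.vstack([r["location"],b]),0.038,c).round(3).tolist())
E
```

```text
[0.48024017 0.16732143 0.4788032 ] [0.48007717 0.09226181 0.33583668] [-4.24133840e-04  7.07092223e-01  7.07121208e-01 -7.50294271e-05] 3.05
blank 0.98 [323. 219.] [[308.0, 244.0], [321.0, 193.0], [329.0, 196.0], [317.0, 246.0]] [[0.586, -0.01, 0.038], [0.564, -0.053, 0.038], [0.58, 0.033, 0.038], [0.593, 0.03, 0.038], [0.578, -0.057, 0.038]]
easel 0.37 [316. 340.] [[311.0, 338.0], [318.0, 338.0], [318.0, 345.0], [311.0, 345.0]] [[0.587, -0.248, 0.038], [0.578, -0.243, 0.038], [0.591, -0.243, 0.038], [0.592, -0.259, 0.038], [0.579, -0.259, 0.038]]
plate 0.38 [219.  98.] [[207.0, 88.0], [229.0, 88.0], [229.0, 107.0], [207.0, 107.0]] [[0.427, 0.175, 0.038], [0.41, 0.188, 0.038], [0.441, 0.188, 0.038], [0.44, 0.163, 0.038], [0.409, 0.163, 0.038]]
```

Request:
play_rows --pt "0.002 -0.04 0" --pt "0.002 -0.05 0" --pt "0.002 -0.05 0" --pt "0.002 -0.05 0" --pt "0.002 -0.05 0" --pt "0 -0.05 0" --pt "0 -0.04 0" --pt "0 0 0" --turn '[0,0,0,0,0,0,0,0]'

```text
time: 4.25
tool_pos: [0.4903, -0.2398, 0.3357]
tool_rot: [-0.001, 0.709, 0.706, -0.0]
contact_force: [-0.3, 0.9, -0.2]
gripper_width: 1.008
grasp_force: 0.0
```

```bash
python3 - <<'E'
from h import *
im,c=save("wrist","w3.png"); s=state();print(c[1],s["tool_pos"],s["tool_rot"],s["time"])
for t in ["easel","plate"]:
    for r in trace("wrist",t)[:1]:
        m=r["region"].astype(np.uint8); b=cv2.boxPoints(cv2.minAreaRect(cv2.findNonZero(m)))
        print(t,round(r["p"],2),np.round(r["location"]),b.round().tolist(), topl("wrist",np.vstack([r["location"],b]),0.1,c).round(3).tolist())
a=cv2.imread("pics/w2.png")[100:340,100:420];b=im[:,:,::-1][60:300,100:420]
cv2.imwrite("pics/w23.png",np.vstack([cv2.resize(x,None,fx=2.4,fy=1.25) if 0 else x for x in (a,b)]).repeat(1,0))
E
```

```text
[ 0.49070932 -0.16418288  0.47879621] [ 0.49046447 -0.23849888  0.33586298] [-5.80769428e-04  7.08220225e-01  7.05991332e-01  1.21102490e-04] 4.3
easel 0.6 [282. 198.] [[259.0, 174.0], [324.0, 174.0], [324.0, 234.0], [259.0, 234.0]] [[0.524, -0.285, 0.1], [0.493, -0.252, 0.1], [0.578, -0.253, 0.1], [0.583, -0.339, 0.1], [0.493, -0.338, 0.1]]
plate 0.58 [293. 211.] [[284.0, 182.0], [311.0, 182.0], [311.0, 252.0], [284.0, 252.0]] [[0.54, -0.304, 0.1], [0.526, -0.263, 0.1], [0.562, -0.264, 0.1], [0.567, -0.367, 0.1], [0.528, -0.366, 0.1]]
```

View pics/w23.png

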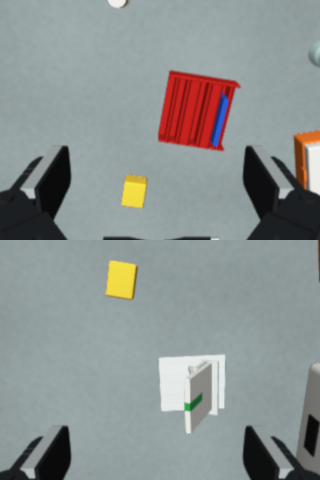

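```bash
python3 - <<'E'
from h import *
a=cv2.imread("pics/w3.png")[160:265,245:340]; b=cv2.imread("pics/w2.png")[160:260,245:350]
f=lambda x:cv2.resize(x,(390,400),interpolation=cv2.INTER_CUBIC)
cv2.imwrite("pics/z1.png",np.hstack([f(a),f(b)]))
E
```

```text
(no output)
```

View pics/z1.png

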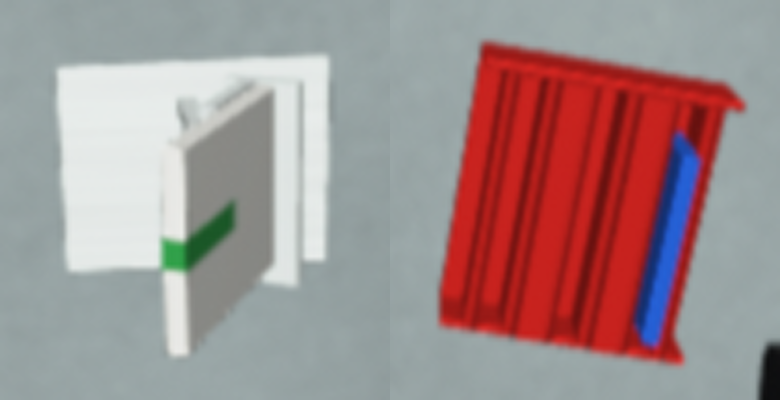

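Left: the plate leans with its top towards world −x, stripe on the top edge at crop (176,255), and the easel stands almost square to the world. Right: rack turned about −0.2 rad, middle slot at about crop (595,210), blank in the far (+x) slot. Next I'll fit the poses.

```bash
cat > fit.py <<'E'
from h import *
from scipy.optimize import minimize
import pickle
def cam_at(pos,quat):
    c=camera_info("wrist");M=np.array(c["mount"]);Rt=att(quat)
    return np.array(c["camera_matrix"]),np.array(pos)+Rt@M[:3,3],Rt@M[:3,:3]
def redmask(f):
    im=cv2.imread(f).astype(int); return ((im[:,:,2]>90)&(im[:,:,1]<70)&(im[:,:,0]<80))|((im[:,:,2]>60)&(im[:,:,1]<25)&(im[:,:,0]<30))
def hull(uv,S=4):
    m=np.zeros((384*S,512*S),np.uint8); cv2.fillConvexPoly(m,cv2.convexHull(((uv+.5)*S).astype(np.int32)),1); return cv2.resize(m.astype(np.float32),(512,384),interpolation=cv2.INTER_AREA)
def box(x,y,t,l,w,h):
    P=np.array([[a*l/2,b*w/2,z] for a in(1,-1) for b in(1,-1) for z in(0,h)]); return P@R.from_euler("z",t).as_matrix().T+[x,y,0]
E
python3 - <<'E'
from fit import *
c3=cam_at([0.49046447,-0.23849888,0.33586298],[-5.8e-4,.70822,.70599,1.2e-4])
p=topl("w",[[287.9,198.1],[288.4,253.2],[287.9,226.9]],0.109,c3); print(p.round(4),"len",np.linalg.norm(p[0]-p[1]))
d=p[0]-p[1];print("plate y yaw",np.arctan2(-d[0],d[1]))
c2=cam_at([0.48007717,0.09226181,0.33583668],[-4.2e-4,.70709,.70712,-7.5e-5])
m2=redmask("pics/w2.png");m2[:150]=0;m2[270:]=0;m2[:,:235]=0;m2[:,352:]=0
m2=cv2.morphologyEx(m2.astype(np.uint8),cv2.MORPH_CLOSE,np.ones((9,9)))
mt=redmask("pics/top0.png");mt[:170]=0;mt[230:]=0;mt[:,:230]=0;mt[:,310:]=0
mt=cv2.morphologyEx(mt.astype(np.uint8),cv2.MORPH_CLOSE,np.ones((7,7)))
ct=cam("top")
def cost(v,ms):
    return sum(np.abs(hull(proj("w",box(*v,.112,.116,.038),c))-m).sum()/m.sum() for m,c in ms)
for ms in ([(m2,c2)],[(mt,ct)],[(m2,c2),(mt,ct)]):
    r=minimize(cost,[.525,0,-.2],args=(ms,),method="Nelder-Mead",options=dict(initial_simplex=[[.525,0,-.2],[.535,0,-.2],[.525,.01,-.2],[.525,0,-.1]],xatol=1e-5,fatol=1e-5));print(r.x.round(4),r.fun)
x,y,t=r.x
r2=R.from_euler("z",t).as_matrix()
im=cv2.imread("pics/w2.png"); im=cv2.resize(im[150:270,235:355],(600,600),interpolation=cv2.INTER_CUBIC)
for X in(-34,0,34):
  for e in(-5.75,5.75):
    q=proj("w",np.array([[X+e,-54,38],[X+e,54,38]])/1e3@r2.T+[x,y,0],c2); q=((q-[235,150]+.5)*5).astype(int); cv2.line(im,tuple(map(int,q[0])),tuple(map(int,q[1])),(0,255,0),1)
q=proj("w",box(x,y,t,.112,.116,.038),c2);
for a in ((q-[235,150]+.5)*5).astype(int): cv2.circle(im,tuple(map(int,a)),4,(255,255,0),1)
cv2.imwrite("pics/ov.png",im)
E
```

```text
[[ 0.5311 -0.2816  0.109 ]
 [ 0.534  -0.3621  0.109 ]
 [ 0.5322 -0.3225  0.109 ]] len 0.0805614638749787
plate y yaw 0.035314527915610704
[ 0.5443 -0.0018 -0.1338] 0.1541248910200523
[ 0.5397 -0.0024 -0.1535] 0.11299189814814815
[ 0.5435 -0.0029 -0.174 ] 0.2697530780108065
```

View pics/ov.png

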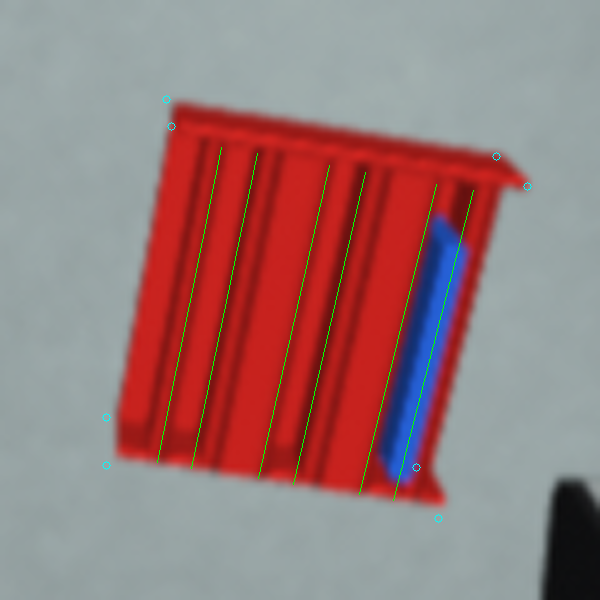

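```bash
python3 - <<'E'
from fit import *
c2=cam_at([0.48007717,0.09226181,0.33583668],[-4.2e-4,.70709,.70712,-7.5e-5]);ct=cam("top")
def mask(f,a,b,c,d,k):
    im=cv2.imread(f); hs=cv2.cvtColor(im,cv2.COLOR_BGR2HSV); m=np.zeros((384,512),np.uint8); m[a:b,c:d]=(hs[a:b,c:d,1]>120); return cv2.morphologyEx(m,cv2.MORPH_CLOSE,np.ones((k,k)))
m2=mask("pics/w2.png",155,265,245,345,5);mt=mask("pics/top0.png",170,230,235,305,3)
def cost(v,ms): return sum(np.abs(hull(proj("w",box(*v,.112,.116,.038),c))-m).sum()/m.sum() for m,c in ms)
for ms in ([(m2,c2)],[(mt,ct)],[(m2,c2),(mt,ct)]):
    r=minimize(cost,[.535,0,-.2],args=(ms,),method="Nelder-Mead",options=dict(initial_simplex=[[.53,0,-.2],[.54,0,-.2],[.53,.01,-.2],[.53,0,-.1]],xatol=1e-5,fatol=1e-5));print(r.x.round(4),r.fun)
    if ms[0][1] is c2: x,y,t=r.x; x,y,t=(x,y,t)
x,y,t=minimize(cost,[.54,0,-.16],args=([(m2,c2)],),method="Nelder-Mead").x
r2=R.from_euler("z",t).as_matrix()
im=cv2.imread("pics/w2.png"); im=cv2.resize(im[150:270,235:355],(600,600),interpolation=cv2.INTER_CUBIC)
im2=im.copy()
for X in(-34,0,34):
  for e in(-5.75,5.75):
    q=proj("w",np.array([[X+e,-54,38],[X+e,54,38]])/1e3@r2.T+[x,y,0],c2); q=((q-[235,150]+.5)*5).astype(int); cv2.line(im,tuple(map(int,q[0])),tuple(map(int,q[1])),(0,255,0),1)
# rectified brightness profile along rack x at z=38
X=np.arange(-60,61,1.);prof=[]
g=cv2.imread("pics/w2.png")[:,:,2].astype(np.float32)
for yy in np.arange(-45,46,5): 
    q=proj("w",np.c_[X,0*X+yy,0*X+38]/1e3@r2.T+[x,y,0],c2).astype(np.float32); prof.append(cv2.remap(g,q[:,:1],q[:,1:],1)[:,0])
for a,b in zip(X,np.mean(prof,0).round()): print(int(a),int(b),end="; ")
E
```

```text
[ 0.5452 -0.0013 -0.1456] 0.13357738349722104
[ 0.5406 -0.0038 -0.1853] 0.09771863117870723
[ 0.5436 -0.003  -0.1502] 0.2395889585910589
-60 152; -59 156; -58 171; -57 187; -56 195; -55 198; -54 198; -53 198; -52 198; -51 195; -50 185; -49 166; -48 146; -47 143; -46 158; -45 173; -44 175; -43 164; -42 153; -41 156; -40 171; -39 187; -38 195; -37 198; -36 198; -35 196; -34 190; -33 174; -32 149; -31 130; -30 129; -29 147; -28 168; -27 177; -26 171; -25 156; -24 147; -23 154; -22 173; -21 189; -20 196; -19 199; -18 199; -17 199; -16 199; -15 199; -14 199; -13 198; -12 195; -11 189; -10 180; -9 166; -8 156; -7 160; -6 175; -5 189; -4 195; -3 196; -2 191; -1 176; 0 151; 1 126; 2 112; 3 113; 4 128; 5 151; 6 171; 7 178; 8 172; 9 156; 10 146; 11 153; 12 171; 13 188; 14 196; 15 199; 16 199; 17 199; 18 199; 19 199; 20 199; 21 197; 22 195; 23 189; 24 180; 25 162; 26 137; 27 106; 28 76; 29 54; 30 41; 31 37; 32 38; 33 40; 34 43; 35 45; 36 46; 37 49; 38 57; 39 76; 40 106; 41 136; 42 154; 43 155; 44 154; 45 157; 46 156; 47 153; 48 153; 49 154; 50 155; 51 155; 52 155; 53 155; 54 155; 55 155; 56 155; 57 155; 58 155; 59 154; 60 154;
```

Request:
play_rows --pt "0.008 -0.014 -0.03" --pt "0.008 -0.014 -0.035" --pt "0.008 -0.014 -0.035" --pt "0.008 -0.014 -0.035" --pt "0.008 -0.014 -0.035" --pt "0.0065 -0.014 -0.035" --pt "0 0 -0.025" --pt "0 0 -0.014" --turn '[2.2,0,0,0,0,0,0,0]' --hand 0.05

```text
time: 5.4
tool_pos: [0.5368, -0.3204, 0.0907]
tool_rot: [-0.001, 0.694, 0.72, -0.0]
contact_force: [-0.1, 0.3, -0.2]
gripper_width: 0.579
grasp_force: 0.0
```

Request:
play_rows --pt "0 0 0" --pt "0 0 0" --pt "0 0 0" --pt "0 0 0" --turn '[0,0,0,0]' --hand 0.0

```text
time: 5.9
tool_pos: [0.5415, -0.3228, 0.0969]
tool_rot: [0.005, 0.694, 0.72, 0.003]
contact_force: [7.1, 3.2, 3.9]
gripper_width: 0.132
grasp_force: 54.8
```

```bash
python3 - <<'E'
from h import *
im,c=save("wrist","w4.png"); s=state();print(c[1],s["tool_pos"],s["tool_rot"],s["time"],s["gripper_width"],s["grasp_force"],s["contact_force"])
im2,_=save("side","s4.png")
a=cv2.resize(im[:,:,::-1],(512,384)); b=cv2.resize(im2[90:180,270:360,::-1],(288,384),interpolation=cv2.INTER_CUBIC)
cv2.imwrite("pics/v4.png",np.hstack([a,b]))
E
```

```text
[ 0.53697759 -0.24679954  0.23973103] [ 0.54146633 -0.32283161  0.09688062] [0.00526336 0.69432867 0.71963204 0.00311874] 5.95 0.136426833138582 54.77698680013418 [7.50710374 2.11447404 4.00363046]
```

View pics/v4.png

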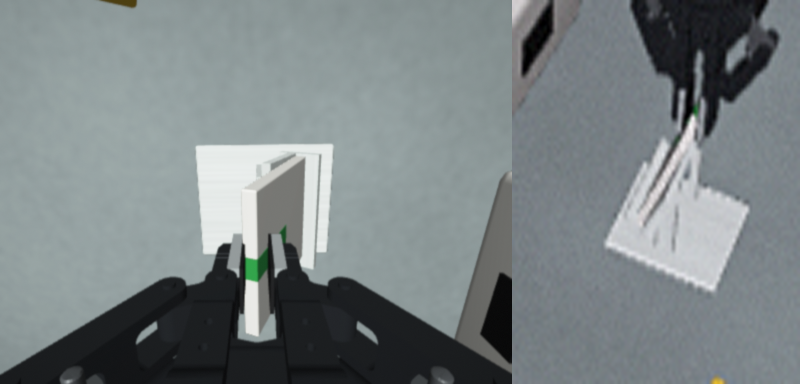

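The stripe is centred between the pads and the plate is pinched while still leaning. I'll lift along its slope, then straight up.

Request:
play_rows --pt "0 0 0.01" --pt "-0.003 0 0.01" --pt "-0.003 0 0.01" --pt "-0.003 0 0.012" --pt "0 0 0.015" --pt "0 0 0.02" --pt "0 0 0.025" --pt "0 0 0.025" --turn '[0,0,0,0,0,0,0,0]'

```text
time: 7.0
tool_pos: [0.5277, -0.3224, 0.2211]
tool_rot: [0.0, 0.694, 0.72, -0.0]
contact_force: [0.4, 0.3, -0.7]
gripper_width: 0.068
grasp_force: 67.7
```

Request:
play_rows --pt "0 0 0.03" --pt "0 0 0.03" --pt "0 0 0.02" --pt "0 0 0" --turn '[0,0,0,0]'

```text
time: 7.5
tool_pos: [0.5285, -0.3229, 0.302]
tool_rot: [0.002, 0.694, 0.72, 0.0]
contact_force: [-0.5, -0.1, -0.8]
gripper_width: 0.07
grasp_force: 67.6
```

```bash
python3 - <<'E'
from h import *
im,c=save("wrist","w5.png"); s=state();print(c[1],s["tool_pos"],s["tool_rot"],s["time"],s["gripper_width"],s["grasp_force"],s["contact_force"])
im2,_=save("side","s5.png")
a=cv2.resize(im[:,:,::-1],(512,384)); b=cv2.resize(im2[50:170,265:355,::-1],(288,384),interpolation=cv2.INTER_CUBIC)
cv2.imwrite("pics/v5.png",np.hstack([a,b]))
E
```

```text
[ 0.52525029 -0.2468525   0.44487205] [ 0.5279289  -0.32241445  0.29982889] [4.74083740e-04 6.94410390e-01 7.19579034e-01 8.57947659e-06] 7.55 0.07002004165598426 67.6056969165802 [-0.73660067  1.09659133 -1.86447168]
```

View pics/v5.png

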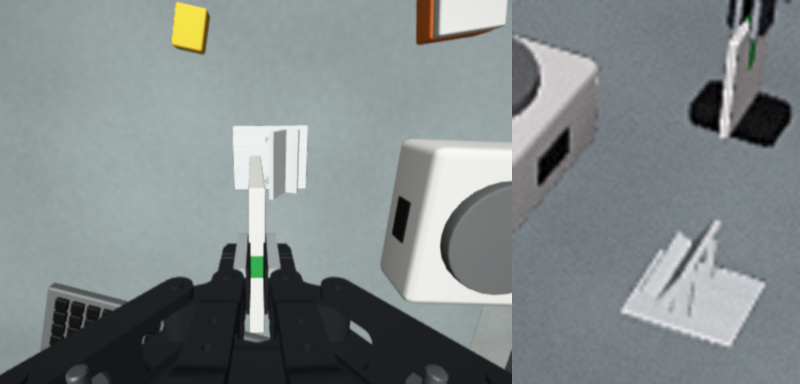

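Plate upright and square in the pads (stripe at (257,267)), easel empty. I'll move beside the rack for a close look.

Request:
play_rows --pt "0.003 0.03 -0.01" --pt "0.003 0.04 -0.015" --pt "0.003 0.04 -0.015" --pt "0.003 0.04 -0.015" --pt "0 0.03 -0.015" --pt "0 0.012 -0.01" --pt "0 0 0" --pt "0 0 0" --turn '[-3,-3,-3,-2,0,0,0,0]'

```text
time: 8.6
tool_pos: [0.54, -0.1313, 0.2196]
tool_rot: [0.0, 0.76, 0.649, -0.0]
contact_force: [-0.5, -0.7, -0.4]
gripper_width: 0.069
grasp_force: 67.6
```

```bash
python3 - <<'E'
from h import *
im,c=save("wrist","w6.png"); s=state();print(c[1],s["tool_pos"].tolist(),s["tool_rot"].tolist(),s["time"],s["gripper_width"])
cv2.imwrite("pics/v6.png",cv2.resize(im[:,:,::-1],(768,576)))
E
```

```text
[ 0.5515797  -0.05647655  0.36268706] [0.5402019008029475, -0.13146708245043529, 0.2199667539146264] [0.000561453505170753, 0.7605733286367404, 0.649251785763633, 0.00012336581324958848] 8.65 0.0665504000635218
```

View pics/v6.png

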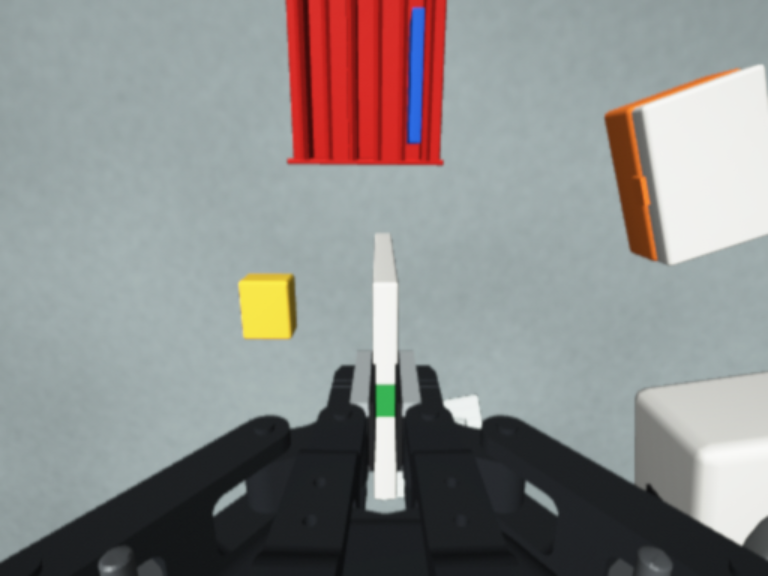

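```bash
python3 - <<'E'
from fit import *
P=np.array([0.5402019,-0.131467,0.2199668]);Q=[0.00056,0.760573,0.649252,0.00012]
c=cam_at(P,Q);im=cv2.imread("pics/w6.png");g=im[:,:,2].astype(np.float32)-im[:,:,1]*1.0-im[:,:,0]*0
# plate in tool frame
M=np.array(camera_info("wrist")["mount"]);K=c[0];ct=(K,M[:3,3],M[:3,:3])
hs=im.astype(int); w=(hs.min(2)>200); 
for row in (192,200,215,230,245,320): 
    xs=np.where(w[row,235:280])[0]+235; print(row,xs.min() if len(xs) else None,xs.max() if len(xs) else None)
colw=np.where(w[:,257])[0]; print("white rows",colw.min(),colw.max())
gr=(hs[:,:,1]>hs[:,:,0]+50)&(hs[:,:,1]>hs[:,:,2]+50);ys,xs=np.where(gr[150:300,240:275]);print("stripe",xs.mean()+240,ys.min()+150,ys.max()+150)
for z in(-.03,-.02,-.01,0): print(z,topl("w",[[256.7,188.5],[256.7,332],[256.7,267.3],[255.5,156]],z,ct)[:, :2].round(4).tolist(), "bottom",topl("w",[[255.5,156]],z+.09,ct).round(4))
# rack profile
x0,y0=.545,-.002
def prof(t,z=.038):
    r=R.from_euler("z",t).as_matrix();X=np.arange(-62,62,.5);o=[]
    for yy in np.arange(-48,20,2.):
        q=proj("w",np.c_[X,0*X+yy,0*X+z*1e3]/1e3@r.T+[x0,y0,0],c).astype(np.float32);o.append(cv2.remap(g,q[:,:1],q[:,1:],1)[:,0])
    return X,np.mean(o,0)
ts=np.arange(-.22,-.1,.004);v=[prof(t)[1].var() for t in ts];t=ts[np.argmax(v)];print("yaw",t)
X,p=prof(t);
for a,b in zip(X[::2],p[::2].round()): print(int(a),int(b),end="; ")
r=R.from_euler("z",t).as_matrix();Y=np.arange(-66,-50,1.)
q=proj("w",np.c_[0*Y-17,Y,0*Y+38]/1e3@r.T+[x0,y0,0],c).astype(np.float32);print("\nend",list(zip(Y,cv2.remap(g,q[:,:1],q[:,1:],1)[:,0].round())))
E
```

```text
192 249 264
200 249 264
215 249 264
230 249 264
245 251 262
320 250 268
white rows 157 332
stripe 256.5 257 277
-0.03 [[0.0433, -0.0003], [-0.0262, -0.0003], [0.0079, -0.0003], [0.0563, -0.0007]] bottom [[ 0.0409 -0.001   0.06  ]]
-0.02 [[0.0405, -0.0002], [-0.0352, -0.0003], [0.0019, -0.0003], [0.0546, -0.0007]] bottom [[ 0.0392 -0.0011  0.07  ]]
-0.01 [[0.0376, -0.0002], [-0.0442, -0.0003], [-0.0041, -0.0003], [0.0529, -0.0008]] bottom [[ 0.0375 -0.0011  0.08  ]]
0 [[0.0348, -0.0002], [-0.0532, -0.0003], [-0.0101, -0.0003], [0.0512, -0.0008]] bottom [[ 0.0358 -0.0012  0.09  ]]
yaw -0.15999999999999995
-62 -13; -61 -13; -60 -13; -59 -13; -58 -13; -57 -13; -56 -13; -55 -13; -54 -13; -53 -13; -52 -13; -51 -13; -50 -6; -49 36; -48 117; -47 164; -46 171; -45 171; -44 168; -43 163; -42 153; -41 132; -40 116; -39 108; -38 90; -37 65; -36 55; -35 76; -34 124; -33 162; -32 171; -31 172; -30 172; -29 172; -28 171; -27 170; -26 165; -25 159; -24 145; -23 124; -22 121; -21 141; -20 163; -19 171; -18 172; -17 172; -16 172; -15 172; -14 172; -13 172; -12 171; -11 166; -10 157; -9 158; -8 154; -7
[... 474 characters left out ...]
54; 55 0; 56 -12; 57 -13; 58 -13; 59 -13; 60 -13; 61 -13; 
end [(np.float64(-66.0), np.float64(-14.0)), (np.float64(-65.0), np.float64(-13.0)), (np.float64(-64.0), np.float64(-14.0)), (np.float64(-63.0), np.float64(-13.0)), (np.float64(-62.0), np.float64(-13.0)), (np.float64(-61.0), np.float64(-12.0)), (np.float64(-60.0), np.float64(0.0)), (np.float64(-59.0), np.float64(50.0)), (np.float64(-58.0), np.float64(125.0)), (np.float64(-57.0), np.float64(164.0)), (np.float64(-56.0), np.float64(173.0)), (np.float64(-55.0), np.float64(173.0)), (np.float64(-54.0), np.float64(172.0)), (np.float64(-53.0), np.float64(173.0)), (np.float64(-52.0), np.float64(173.0)), (np.float64(-51.0), np.float64(173.0))]
```

The rack, blank and held plate are all clear here. The fit gives slot centre (0.547, −0.003) and yaw −0.16. The plate bottom is 77 mm below the TCP. Moving above the slot and lowering.

Request:
play_rows --pt "0.0018 0.025 0" --pt "0.002 0.035 -0.01" --pt "0.002 0.035 -0.015" --pt "0.001 0.025 -0.02" --pt "0 0.011 -0.02" --pt "0 0 -0.015" --pt "0 0 0" --pt "0 0 0" --turn '[-0.1,0,0,0,0,0,0,0]'

```text
time: 9.65
tool_pos: [0.5472, -0.0002, 0.14]
tool_rot: [0.0, 0.761, 0.649, 0.0]
contact_force: [-0.1, -0.3, -0.4]
gripper_width: 0.068
grasp_force: 67.6
```

Request:
play_rows --pt "0 0 -0.006" --pt "0 0 -0.008" --pt "0 0 -0.008" --pt "0 0 -0.008" --pt "0 0 -0.008" --pt "0 0 -0.006" --pt "0 0 -0.004" --pt "0 0 0" --turn '[0,0,0,0,0,0,0,0]'

```text
time: 10.65
tool_pos: [0.5465, 0.0008, 0.0909]
tool_rot: [-0.0, 0.761, 0.649, -0.0]
contact_force: [0.8, 0.4, -2.3]
gripper_width: 0.071
grasp_force: 67.5
```

Request:
play_rows --pt "0 0 -0.002" --pt "0 0 -0.002" --pt "0 0 0" --turn '[0,0,0]'

```text
time: 11.02
tool_pos: [0.5467, 0.0007, 0.0872]
tool_rot: [0.0, 0.761, 0.649, 0.0]
contact_force: [0.9, 0.4, -1.7]
gripper_width: 0.075
grasp_force: 67.6
```

```bash
python3 - <<'E'
from h import *
im,c=save("wrist","w7.png"); s=state();print(s["tool_pos"].tolist(),s["time"],s["contact_force"])
im2,_=save("side","s7.png")
b=cv2.resize(im2[150:250,225:315,::-1],(288,384),interpolation=cv2.INTER_CUBIC)
cv2.imwrite("pics/v7.png",np.hstack([im[:,:,::-1],b]))
E
```

```text
[0.5466691967515162, 0.0007372936598276942, 0.08725222421120085] 11.075 [ 1.30323707 -0.76226327 -1.26113658]
```

View pics/v7.png

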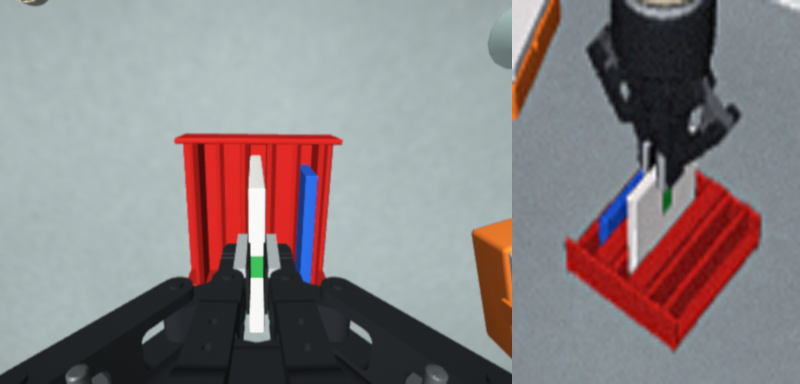

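The plate stands in the middle slot next to the blank's slot. I'll feel for the floor, then release.

Request:
play_rows --pt "0 0 -0.0015" --pt "0 0 -0.0015" --pt "0 0 0" --turn '[0,0,0]'

```text
time: 11.5
tool_pos: [0.5476, 0.0007, 0.0862]
tool_rot: [0.001, 0.761, 0.649, 0.001]
contact_force: [-1.5, 0.7, 7.1]
gripper_width: 0.069
grasp_force: 68.7
```

Request:
play_rows --pt "0 0 0" --pt "0 0 0" --pt "0 0 0" --turn '[0,0,0]' --hand 0.04

```text
time: 11.88
tool_pos: [0.5463, 0.0007, 0.0839]
tool_rot: [-0.0, 0.761, 0.649, -0.0]
contact_force: [-0.1, 0.0, -0.3]
gripper_width: 0.468
grasp_force: 0.0
```

Request:
play_rows --pt "0 0 0.015" --pt "0 0 0.025" --pt "0 0.01 0.04" --pt "-0.005 0.035 0.05" --pt "-0.01 0.045 0.04" --pt "-0.012 0.045 0.03" --pt "-0.012 0.04 0.01" --pt "-0.01 0.03 0" --turn '[0,0,0,10,10,10,10,10]' --hand 0.07

```text
time: 12.88
tool_pos: [0.4977, 0.2075, 0.2975]
tool_rot: [0.002, 0.412, 0.911, 0.001]
contact_force: [0.2, 0.1, -0.4]
gripper_width: 0.817
grasp_force: 0.0
```

```bash
python3 - <<'E'
from h import *
save("top","t8.png");save("side","s8.png");im,c=save("wrist","w8.png"); s=state();print(s["tool_pos"].tolist(),s["tool_rot"].tolist(),s["time"])
for cm in("side","wrist"):
  for t in["plate","tweezers"]:
    for r in trace(cm,t)[:1]:print(cm,t,round(r["p"],2),np.round(r["location"]),cv2.boundingRect(r["region"].astype(np.uint8)))
E
```

```text
[0.49732102734125805, 0.2066325982393506, 0.2954770266621869] [0.00066630061249818, 0.41467891465437834, 0.9099675013912107, 0.0003165381452448605] 13.025
side plate 0.87 [274. 200.] (261, 184, 22, 36)
side tweezers 0.74 [230. 313.] (198, 290, 69, 38)
wrist plate 0.72 [193. 284.] (177, 261, 37, 51)
wrist tweezers 0.71 [294.  90.] (240, 54, 118, 100)
```

Request:
play_rows --pt "-0.006 0.015 -0.01" --pt "-0.008 0.02 -0.015" --pt "-0.008 0.02 -0.015" --pt "-0.008 0.02 -0.015" --pt "-0.007 0.013 -0.015" --pt "0 0 -0.005" --pt "0 0 0" --turn '[10,10,10,9,7,0,0]' --hand 0.06

```text
time: 14.1
tool_pos: [0.461, 0.2928, 0.2191]
tool_rot: [-0.0, 0.028, 1.0, -0.0]
contact_force: [-0.2, 0.1, 0.5]
gripper_width: 0.701
grasp_force: 0.0
```

```bash
python3 - <<'E'
from h import *
im,c=save("wrist","w9.png"); s=state();print(s["tool_pos"].tolist(),s["tool_rot"].tolist(),s["time"])
for t in["tweezers","rest"]:
    for r in trace("wrist",t)[:1]:print(t,round(r["p"],2),np.round(r["location"]),cv2.boundingRect(r["region"].astype(np.uint8)))
hs=cv2.cvtColor(im,cv2.COLOR_RGB2HSV);b=((hs[:,:,0]>105)&(hs[:,:,0]<128)&(hs[:,:,1]>150)).astype(np.uint8)
n,l,st,ce=cv2.connectedComponentsWithStats(b)
for i in range(1,n):
    if st[i,4]>20: print(st[i],ce[i].round(1),topl("w",[ce[i]],.05,c).round(4))
np.save("c9.npy",np.array([*c[1],*c[2].ravel()]))
a=im[30:330,130:430,::-1]; cv2.imwrite("pics/v9.png",cv2.resize(a,(600,600),interpolation=cv2.INTER_CUBIC))
E
```

```text
[0.46133648540068983, 0.29294856831262966, 0.21974059998320009] [0.00029637674022525533, 0.028066447350021746, 0.9996060152698214, -3.050190176258766e-05] 14.15
tweezers 0.81 [253. 188.] (244, 119, 44, 138)
rest 0.96 [265. 179.] (223, 117, 76, 133)
[276 189   7  29  90] [278.8 201.4] [[0.4919 0.317  0.05  ]]
[248 196   9  17  85] [252.  206.7] [[0.4964 0.2868 0.05  ]]
[ 22 276  35  12 263] [ 38.8 281.8] [[0.5779 0.0227 0.05  ]]
[385 355  31  29 573] [396.7 372.1] [[0.7443 0.4674 0.05  ]]
[106 368  30  16 367] [121.6 376.8] [[0.7308 0.0947 0.05  ]]
```

View pics/v9.png

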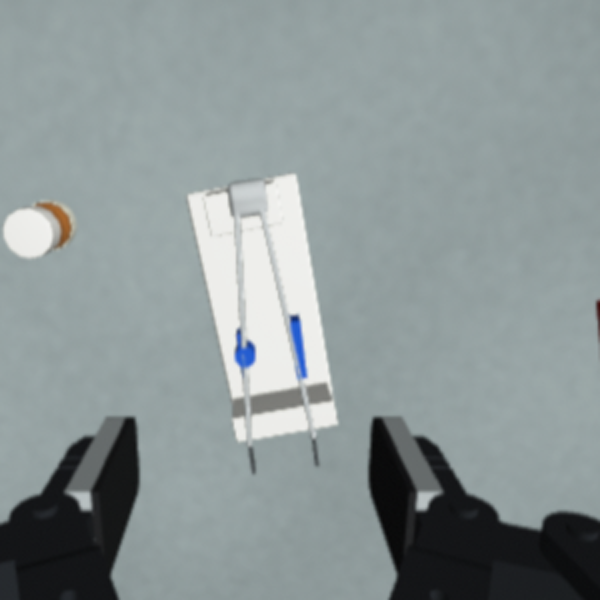

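The round pad is at full-frame (252,207), the flat pad at (279,201), and the tips at (256.5,266)/(288.5,262). Computing the tweezers' frame.

```bash
python3 - <<'E'
from h import *
v=np.load("c9.npy");c=(np.array(camera_info("wrist")["camera_matrix"]),v[:3],v[3:].reshape(3,3))
z=lambda u:np.array(u)/2+[130,30]
names=["tipL","tipR","hingeL","hingeR","padLa","padLb"]
P=topl("w",[z(p) for p in[(316.5,465),(253.5,472),(268,181),(230,185),(294,317),(304,377)]],.048,c)[:,:2]
for n,p in zip(names,P):print(n,p.round(4))
print("gap",np.linalg.norm(P[0]-P[1]),"tipline yaw",np.arctan2(*(-(P[0]-P[1])*[1,-1]))); m=(P[0]+P[1])/2;h=(P[2]+P[3])/2
print("mid-hinge yaw",np.arctan2(*(m-h)[::-1]),"len",np.linalg.norm(m-h),"pad yaw",np.arctan2(*(P[5]-P[4])[::-1]))
Q=topl("w",[z(p) for p in[(188,195),(238,440),(297,174),(337,424)]],.006,c)[:,:2];print("rest",Q.round(4).tolist(),[np.arctan2(*(Q[i+1]-Q[i])[::-1]) for i in(0,2)],Q.mean(0))
E
```

```text
tipL [0.5701 0.3256]
tipR [0.5727 0.2878]
hingeL [0.4037 0.305 ]
hingeR [0.4046 0.2853]
padLa [0.4775 0.3156]
padLb [0.5133 0.32  ]
gap 0.03792967239523619 tipline yaw 0.0672890211410204
mid-hinge yaw 0.06930637032163882 len 0.1676261262785919 pad yaw 0.1211192107068076
rest [[0.4114, 0.2584], [0.5729, 0.2775], [0.4031, 0.323], [0.5649, 0.3437]] [np.float64(0.11718254453913125), np.float64(0.12727771072742655)] [0.4880583  0.30063443]
```

```bash
python3 - <<'E'
from h import *
v=np.load("c9.npy");c=(np.array(camera_info("wrist")["camera_matrix"]),v[:3],v[3:].reshape(3,3))
im=cv2.imread("pics/w9.png").astype(float);bl=im[:,:,0]-im[:,:,2]
R_,L_,C=[],[],[]
for r in range(191,216):
    w=np.clip(bl[r,268:292],20,None)-20; x=np.arange(268,292)+0.; t=w.max()/2; i=np.argmax(w)
    e=np.interp(-t,-w[i:],x[i:]); l=np.interp(t,w[:i+1],x[:i+1]); R_.append((e,r));L_.append((l,r))
for n,A in(("out",R_),("in",L_)):
    A=np.array(A);p=topl("w",A,.050,c)[:,:2];k=np.polyfit(p[:,0],p[:,1],1);print(n,"yaw",np.arctan(k[0]).round(4),"res",(p[:,1]-np.polyval(k,p[:,0])).std().round(5),p[0].round(4),p[-1].round(4))
# dark tips
g=im.sum(2)/3; 
for nm,(a,b) in dict(L=(278,296),R=(246,264)).items():
    for r in range(246,270,2):
        seg=g[r,a:b];bg=np.median(seg);d=np.abs(seg-bg);d[d<8]=0
        print(nm,r,(round((d*np.arange(a,b)).sum()/d.sum(),1) if d.sum()>20 else None),round(seg.min()),round(bg),end=" | ")
    print()
for r in range(114,136,3): print(r,g[r,236:272].round().astype(int).tolist())
print("down col248",g[112:124,250].round(),"col258",g[112:124,260].round())
E
```

```text
out yaw 0.0825 res 5e-05 [0.4799 0.3183] [0.5083 0.3207]
in yaw 0.1599 res 0.00012 [0.4796 0.3132] [0.5081 0.3174]
L 246 285.5 151 159 | L 248 286.2 140 152 | L 250 286.5 99 151 | L 252 286.7 94 151 | L 254 286.8 90 152 | L 256 287.3 95 152 | L 258 287.5 89 151 | L 260 287.7 93 150 | L 262 288.0 104 148 | L 264 None 147 151 | L 266 None 150 152 | L 268 None 151 152 | 
R 246 250.0 155 235 | R 248 252.5 157 218 | R 250 252.8 154 168 | R 252 254.4 151 156 | R 254 254.9 95 156 | R 256 255.2 87 155 | R 258 255.4 89 154 | R 260 255.5 82 154 | R 262 256.1 88 155 | R 264 256.3 92 155 | R 266 256.4 113 157 | R 268 None 154 158 | 
114 [164, 164, 163, 163, 163, 164, 165, 166, 165, 166, 165, 165, 165, 164, 163, 163, 163, 163, 163, 163, 163, 163, 163, 161, 161, 160, 159, 159, 160, 161, 162, 161, 162, 161, 163, 162]
117 [162, 162, 163, 162, 163, 164, 165, 165, 166, 165, 166, 166, 165, 165, 164, 163, 162, 162, 162, 163, 164, 164, 164, 164, 162, 161, 161, 160, 157, 159, 161, 166, 169, 166, 171, 178]
120 [161, 161, 162, 163, 164, 164, 164, 165, 164, 160, 156, 149, 147, 145, 146, 145, 146, 148, 148, 1
[... 451 characters left out ...]
8]
129 [237, 237, 237, 237, 237, 237, 237, 227, 160, 143, 177, 196, 200, 200, 200, 201, 200, 200, 200, 200, 199, 198, 198, 198, 198, 200, 204, 216, 233, 237, 237, 237, 236, 234, 237, 238]
132 [237, 237, 237, 237, 237, 237, 237, 230, 179, 133, 152, 183, 190, 191, 191, 193, 194, 195, 196, 197, 198, 199, 200, 201, 202, 202, 202, 208, 231, 237, 238, 238, 239, 242, 239, 238]
135 [237, 237, 237, 237, 237, 237, 237, 236, 224, 156, 142, 174, 190, 192, 190, 189, 189, 190, 190, 188, 186, 185, 182, 183, 196, 204, 203, 211, 232, 237, 237, 237, 237, 238, 238, 238]
down col248 [163. 163. 163. 164. 164. 164. 163. 158. 146. 157. 181. 195.] col258 [161. 161. 161. 161. 162. 162. 160. 155. 174. 196. 203. 206.]
```

Tweezers: origin (0.496, 0.300), yaw 0.08. The tips and the flat pad agree on this. Descending to grasp.

Request:
play_rows --pt "0.012 0.0025 -0.02" --pt "0.012 0.0025 -0.025" --pt "0.0107 0.0025 -0.03" --pt "0 0 -0.03" --pt "0 0 -0.03" --pt "0 0 -0.025" --pt "0 0 -0.015" --pt "0 0 0" --turn '[2.6,2.6,2.6,0,0,0,0,0]'

```text
time: 15.25
tool_pos: [0.495, 0.3008, 0.0436]
tool_rot: [-0.001, -0.041, 0.999, -0.0]
contact_force: [0.3, 0.2, -0.1]
gripper_width: 0.7
grasp_force: 0.0
```

```bash
python3 - <<'E'
from h import *
im,c=save("wrist","w10.png"); s=state();print(s["tool_pos"].tolist(),s["tool_rot"].tolist(),s["time"])
bl=im[:,:,2].astype(float)-im[:,:,0]
b=(bl>60).astype(np.uint8);b[:,:190]=0;b[:,330:]=0;b[:120]=0;b[350:]=0
n,l,st,ce=cv2.connectedComponentsWithStats(b)
for i in range(1,n):
    if st[i,4]>20: print(st[i],ce[i].round(1),topl("w",[ce[i]],.05,c).round(4))
E
```

```text
[0.4957597216976303, 0.30115771513840994, 0.044721427254120094] [0.0001610721057828269, -0.041121942185161346, 0.9991541208859966, 5.1412334517977766e-05] 15.3
[279 220  14  69 795] [285.7 255.2] [[0.494  0.3168 0.05  ]]
[215 227  11  47 260] [221.2 251.8] [[0.4947 0.2836 0.05  ]]
[227 239  13  32 288] [233.  255.2] [[0.4961 0.2898 0.05  ]]
```

Request:
play_rows --pt "0 0 -0.008" --pt "0 0 -0.008" --pt "0 0 -0.0025" --pt "0 0 0" --turn '[0,0,0,0]'

```text
time: 15.8
tool_pos: [0.4951, 0.3011, 0.0255]
tool_rot: [-0.0, -0.041, 0.999, -0.0]
contact_force: [0.1, 0.2, 0.3]
gripper_width: 0.704
grasp_force: 0.0
```

Request:
play_rows --pt "0 0 0" --pt "0 0 0" --pt "0 0 0" --pt "0 0 0" --turn '[0,0,0,0]' --hand 0.029

```text
time: 16.3
tool_pos: [0.4964, 0.3017, 0.0271]
tool_rot: [0.001, -0.041, 0.999, 0.001]
contact_force: [1.2, 0.5, 5.0]
gripper_width: 0.341
grasp_force: 10.2
```

Request:
play_rows --pt "0 0 0.01" --pt "0 0 0.015" --pt "0 0 0.02" --pt "0 0 0.02" --pt "0 0 0.03" --pt "0 0 0.03" --pt "0 0 0.02" --pt "0 0 0" --turn '[0,0,0,0,0,0,0,0]'

```text
time: 17.3
tool_pos: [0.4966, 0.3018, 0.1736]
tool_rot: [0.002, -0.041, 0.999, 0.001]
contact_force: [-0.8, -0.4, -2.3]
gripper_width: 0.346
grasp_force: 8.2
```

```bash
cat > tips.py <<'E'
from fit import *
def tips(f,verbose=1):
    im=cv2.imread(f).astype(float); return im
E
python3 - <<'E'
from h import *
im,c=save("wrist","w11.png"); s=state();print(s["tool_pos"].tolist(),s["tool_rot"].tolist(),s["time"],s["gripper_width"],s["grasp_force"],s["contact_force"],s["ft_torque"])
for t in ["tip_left","tip_right","tweezers"]:
    for r in trace("wrist",t)[:1]:print(t,round(r["p"],2),np.round(r["location"]),cv2.boundingRect(r["region"].astype(np.uint8)))
M=np.array(camera_info("wrist")["mount"]);ct=(c[0],M[:3,3],M[:3,:3])
print("expected tips", proj("w",[[-.075,-.006,-.019],[-.075,.006,-.019],[-.05,-.006,-.019],[-.05,.006,-.019]],ct).round(1))
g=im.sum(2)/3
for r in range(296,384,6): print(r,g[r,222:292:1].round().astype(int).tolist())
E
```

```text
[0.4955999211541999, 0.3013093737708426, 0.17149648242142504] [0.000607922706737988, -0.04137590929099342, 0.9991434357410025, 0.00024367189276135482] 17.35 0.3441575226406019 8.16262695887417 [-0.23293856  0.21198792 -0.61756718] [ 0.0313012  -0.027992   -0.02637009]
tip_right 0.67 [238. 243.] (225, 91, 26, 248)
tweezers 0.64 [242. 177.] (225, 47, 66, 291)
expected tips [[243.8 388.4]
 [265.7 388.4]
 [243.1 352. ]
 [266.  352. ]]
296 [26, 25, 39, 90, 146, 160, 162, 161, 160, 148, 109, 96, 143, 185, 198, 202, 203, 194, 162, 152, 157, 158, 157, 157, 155, 154, 154, 154, 154, 155, 156, 156, 156, 157, 156, 154, 155, 154, 154, 155, 157, 157, 158, 158, 158, 157, 157, 156, 155, 142, 96, 74, 106, 124, 136, 126, 117, 115, 115, 115, 115, 115, 115, 117, 131, 135, 85, 31, 13, 18]
302 [28, 38, 89, 144, 157, 157, 157, 157, 157, 157, 152, 135, 149, 183, 196, 201, 204, 195, 161, 150, 155, 155, 156, 156, 157, 157, 157, 157, 156, 156, 155, 155, 154, 154, 154, 154, 154, 154, 155, 155, 155, 155, 155, 155, 155, 154, 154, 154, 153, 149, 126, 98, 109, 120, 122, 117, 115, 114, 115, 115, 115, 115, 115, 123, 
[... 3415 characters left out ...]
0, 19, 20, 19, 20, 20, 20, 20, 20, 20, 19, 19, 19, 19, 19, 19, 20, 19, 20, 20, 19, 21, 20, 19, 19, 20, 19, 19, 19, 20, 20, 20, 20]
374 [19, 20, 20, 19, 20, 19, 20, 19, 20, 19, 20, 19, 20, 19, 20, 19, 19, 20, 20, 19, 20, 19, 20, 19, 20, 20, 20, 19, 19, 19, 20, 19, 20, 20, 20, 20, 20, 20, 19, 20, 20, 19, 18, 19, 21, 20, 20, 20, 19, 19, 19, 20, 19, 19, 20, 19, 19, 20, 19, 20, 19, 19, 19, 19, 20, 20, 19, 20, 19, 19]
380 [20, 20, 20, 20, 20, 18, 19, 20, 20, 20, 19, 20, 19, 19, 19, 19, 19, 19, 19, 21, 19, 20, 19, 19, 20, 19, 19, 20, 19, 19, 20, 19, 20, 20, 19, 19, 19, 19, 20, 19, 19, 19, 19, 20, 20, 19, 19, 19, 20, 20, 20, 19, 19, 19, 19, 20, 19, 19, 19, 20, 19, 19, 19, 20, 19, 20, 19, 19, 20, 20]
```

The gripper body hides the tips from this side. I'll put the tweezers back on the rest and regrasp half a turn round, so the wrist camera looks down on the tips.

Request:
play_rows --pt "0 0 -0.02" --pt "0 0 -0.03" --pt "0 0 -0.03" --pt "0 0 -0.025" --pt "0 0 -0.02" --pt "0 0 -0.012" --pt "0 0 -0.007" --pt "0 0 0" --turn '[0,0,0,0,0,0,0,0]'

```text
time: 18.5
tool_pos: [0.496, 0.3015, 0.0272]
tool_rot: [0.001, -0.041, 0.999, 0.0]
contact_force: [-0.3, -0.5, -0.0]
gripper_width: 0.343
grasp_force: 8.1
```

```bash
python3 -c "
from h import *
s=state();print(s['joint_pos'],s['tool_pos'],s['contact_force'],s['time'])"
```

```text
[ 4.17957925e-01  1.60685417e-01  1.86151242e+00  4.05016989e-05
  1.11818194e+00 -1.23564266e+00] [0.49595277 0.30146514 0.02723799] [-0.33578763 -0.54150162 -0.00577388] 18.5
```

Request:
play_rows --pt "0 0 -0.001" --pt "0 0 0" --pt "0 0 0" --pt "0 0 0" --turn '[0,0,0,0]' --hand 0.06

```text
time: 19.0
tool_pos: [0.4955, 0.3013, 0.026]
tool_rot: [0.0, -0.041, 0.999, 0.0]
contact_force: [0.2, -0.3, -0.3]
gripper_width: 0.699
grasp_force: 0.0
```

Request:
play_rows --pt "0 0 0.03" --pt "0 0 0.04" --pt "0 0 0.04" --pt "0 0 0.03" --pt "0 0 0" --pt "0 0 0" --pt "0 0 0" --pt "0 0 0" --turn '[0,-9.5,-10.5,-10.5,-10.5,-10.5,-10.5,-10.5]'

```text
time: 20.0
tool_pos: [0.4953, 0.3012, 0.1658]
tool_rot: [0.0, 0.56, 0.829, 0.0]
contact_force: [0.6, -0.1, 0.5]
gripper_width: 0.701
grasp_force: 0.0
```

Request:
play_rows --pt "0 0 0" --pt "0 0 0" --pt "0 0 0" --pt "0 0 0" --pt "0 0 0" --pt "0 0 0" --pt "0 0 0" --pt "0 0 0" --turn '[-10.5,-10.5,-10.5,-10.5,-10.5,-10.5,-10.5,-10.5]'

```text
time: 21.0
tool_pos: [0.4953, 0.3012, 0.1658]
tool_rot: [-0.0, 0.971, 0.241, -0.0]
contact_force: [0.7, 0.6, 0.3]
gripper_width: 0.704
grasp_force: 0.0
```

Request:
play_rows --pt "0 0 0" --pt "0 0 0" --pt "0 0 0" --pt "0 0 0" --turn '[-10.5,-10.5,-2.5,0]'

```text
time: 21.5
tool_pos: [0.4953, 0.3012, 0.1658]
tool_rot: [-0.0, 0.999, 0.042, 0.0]
contact_force: [-0.3, 0.4, -0.1]
gripper_width: 0.702
grasp_force: 0.0
```

```bash
cat > blue.py <<'E'
from h import *
def blobs(im,c,z,a=60,x0=150,x1=360,y0=60,y1=384):
    bl=im[:,:,2].astype(float)-im[:,:,0]; b=(bl>a).astype(np.uint8);b[:,:x0]=0;b[:,x1:]=0;b[:y0]=0;b[y1:]=0
    n,l,st,ce=cv2.connectedComponentsWithStats(b)
    for i in range(1,n):
        if st[i,4]>20:
            r=cv2.minAreaRect(cv2.findNonZero((l==i).astype(np.uint8)));print(st[i],ce[i].round(1),topl("w",[ce[i]],z,c).round(4),r[1])
E
python3 - <<'E'
from blue import *
im,c=save("wrist","w12.png"); s=state();print(s["tool_pos"].tolist(),s["tool_rot"].tolist(),s["time"],s["joint_pos"][5])
blobs(im,c,.05)
bl=im[:,:,2].astype(float)-im[:,:,0]
# dark tips: find dark small comps
g=im.sum(2)/3;m=(g<125).astype(np.uint8);m[300:]=0
n,l,st,ce=cv2.connectedComponentsWithStats(m)
for i in range(1,n):
    if 15<st[i,4]<600: print("dark",st[i],ce[i].round(1),topl("w",[ce[i]],.045,c).round(4))
for t in ["tip_left","tip_right","tweezers"]:
    for r in trace("wrist",t)[:1]:print(t,round(r["p"],2),np.round(r["location"]),cv2.boundingRect(r["region"].astype(np.uint8)))
E
```

```text
[0.49531536998326503, 0.3012024933634038, 0.16579057698151106] [-2.3066881608598803e-05, 0.9991268122036218, 0.04178052871019473, -4.94412929665574e-06] 21.55 1.9051866543464355
[234 170   8  37 258] [237.7 187.8] [[0.4949 0.3196 0.05  ]] (36.0, 7.0)
[265 180  13  23 175] [271.  188.7] [[0.4965 0.2894 0.05  ]] (22.0, 12.0)
dark [276 101   3  25  48] [277.  111.5] [[0.5642 0.2906 0.045 ]]
dark [231 102   5  26  70] [232.7 112.9] [[0.5599 0.3285 0.045 ]]
dark [235 167   7  38 173] [238.  185.8] [[0.4953 0.3197 0.045 ]]
dark [265 179  12  23 134] [270.7 187.1] [[0.4966 0.2894 0.045 ]]
dark [249 237  16  13 165] [256.3 242.7] [[0.439  0.2981 0.045 ]]
dark [268 237  12  11 120] [273.3 242.2] [[0.4409 0.2815 0.045 ]]
dark [354 236  30  24 353] [366.1 246.7] [[0.4436 0.1898 0.045 ]]
dark [244 240   3   9  18] [244.6 244.4] [[0.4361 0.3095 0.045 ]]
dark [252 258  11   5  45] [256.7 260.4] [[0.4196 0.2961 0.045 ]]
tip_left 0.63 [266. 199.] (231, 102, 48, 176)
tip_right 0.92 [272. 187.] (263, 102, 16, 164)
tweezers 0.63 [246. 202.] (231, 102, 48, 176)
```

Request:
play_rows --pt "0 0 -0.02" --pt "0 0 -0.03" --pt "0 0 -0.03" --pt "0 0 -0.025" --pt "0 0 -0.02" --pt "0 0 -0.01" --pt "0 0 -0.005" --pt "0 0 0" --turn '[0,0,0,0,0,0,0,0]'

```text
time: 22.7
tool_pos: [0.4957, 0.3014, 0.0262]
tool_rot: [-0.0, 0.999, 0.041, 0.0]
contact_force: [0.1, -0.2, 0.1]
gripper_width: 0.701
grasp_force: 0.0
```

Request:
play_rows --pt "0 0 0" --pt "0 0 0" --pt "0 0 0" --pt "0 0 0" --turn '[0,0,0,0]' --hand 0.027

```text
time: 23.2
tool_pos: [0.497, 0.3023, 0.028]
tool_rot: [-0.001, 0.999, 0.041, 0.002]
contact_force: [0.6, 0.8, 6.2]
gripper_width: 0.319
grasp_force: 11.3
```

Request:
play_rows --pt "0 0 0.01" --pt "0 0 0.015" --pt "0 0 0.02" --pt "0 0 0.02" --pt "0 0 0.03" --pt "0 0 0.03" --pt "0 0 0.01" --pt "0 0 0" --turn '[0,0,0,0,0,0,0,0]'

```text
time: 24.2
tool_pos: [0.4957, 0.3014, 0.1618]
tool_rot: [-0.0, 0.999, 0.041, 0.001]
contact_force: [-0.0, -0.1, -0.8]
gripper_width: 0.319
grasp_force: 8.9
```

```bash
python3 - <<'E'
from blue import *
im,c=save("wrist","w13.png"); s=state();print(s["tool_pos"].tolist(),s["tool_rot"].tolist(),s["time"],s["gripper_width"],s["grasp_force"])
M=np.array(camera_info("wrist")["mount"]);ct=(c[0],M[:3,3],M[:3,:3])
print("expected tips L,R", proj("w",[[.075,-.006,-.019],[.075,.006,-.019]],ct).round(1))
blobs(im,ct,-.013)
g=im.sum(2)/3;m=(g<125).astype(np.uint8);m[240:]=0
n,l,st,ce=cv2.connectedComponentsWithStats(m)
for i in range(1,n):
    if 15<st[i,4]<2000: print("dark",st[i],ce[i].round(1),topl("w",[ce[i]],-.019,ct).round(4))
np.set_printoptions(linewidth=300)
for r in list(range(90,150,3)): print(r,g[r,225:290].round().astype(int).tolist())
E
```

```text
[0.4950388951176016, 0.3010354614292991, 0.16037127427644787] [0.00012417207784576906, 0.9991435195170117, 0.041377949136052486, -0.00027805349887942844] 24.25 0.3204749173831698 8.867242461856222
expected tips L,R [[244.3 102.2]
 [274.3 102.2]]
[226 231  16  75 899] [233.2 271.1] [[-0.0056 -0.0128 -0.013 ]] (14.29934024810791, 74.0622787475586)
[261 249  26  49 745] [273.7 271. ] [[-0.0055  0.0074 -0.013 ]] (48.0, 25.0)
dark [268 101  10  52 242] [272.7 125.6] [[ 0.0659  0.0055 -0.019 ]]
dark [229 102  14 138 487] [234.7 156.5] [[ 0.0531 -0.0104 -0.019 ]]
dark [ 481  129   31   72 1178] [501.  173.5] [[ 0.0457  0.1038 -0.019 ]]
dark [216 228  18  12 122] [225.9 235.7] [[ 0.0166 -0.0152 -0.019 ]]
dark [283 234  15   6  75] [289.9 236.9] [[ 0.0159  0.0142 -0.019 ]]
dark [361 238  11   2  16] [365.7 238.7] [[ 0.015  0.049 -0.019]]
90 [160, 159, 159, 158, 158, 158, 158, 158, 159, 160, 161, 161, 161, 161, 161, 161, 160, 160, 160, 161, 161, 161, 161, 161, 161, 162, 163, 163, 164, 164, 164, 163, 163, 162, 161, 161, 161, 162, 162, 162, 162, 162, 162, 162, 163, 163, 163, 163, 163, 163, 163, 
[... 5506 characters left out ...]
2, 237, 237, 237, 237, 237, 235, 235, 234, 230, 193, 155]
144 [238, 237, 236, 224, 152, 90, 79, 79, 71, 80, 168, 234, 242, 242, 242, 242, 242, 242, 242, 242, 242, 241, 241, 241, 241, 241, 241, 241, 242, 242, 242, 242, 243, 242, 242, 242, 242, 242, 242, 242, 242, 242, 242, 242, 242, 242, 231, 144, 80, 79, 79, 101, 173, 234, 241, 242, 242, 242, 242, 242, 242, 242, 238, 205, 159]
147 [241, 243, 242, 234, 165, 94, 79, 78, 72, 97, 190, 237, 243, 243, 243, 243, 243, 243, 243, 243, 242, 242, 243, 243, 242, 242, 242, 242, 242, 243, 242, 242, 243, 242, 242, 242, 242, 242, 242, 242, 242, 242, 242, 242, 242, 242, 232, 164, 94, 79, 78, 84, 149, 231, 242, 242, 242, 242, 242, 242, 242, 242, 239, 208, 160]
```

Tips seen at row 102, with inner faces at columns 236 and 268. The gap comes out at about 13.6 mm from the pixels and 13.5 mm from the finger width, so closing another 0.8 mm gives 12 mm. Carrying them to the plate.

Request:
play_rows --pt "-0.0035 -0.03 0" --pt "-0.004 -0.045 0" --pt "-0.004 -0.05 0" --pt "-0.004 -0.05 0" --pt "-0.004 -0.05 0" --pt "-0.004 -0.04 0" --pt "0 -0.026 0" --pt "0 0 0" --turn '[-3.5,-3.5,-3.5,-3.4,0,0,0,0]' --hand 0.0262

```text
time: 25.25
tool_pos: [0.4709, 0.0091, 0.1591]
tool_rot: [-0.0, 0.997, -0.081, -0.001]
contact_force: [0.1, 0.4, -0.7]
gripper_width: 0.306
grasp_force: 9.2
```

```bash
cat > rel.py <<'E'
from h import *
import sys
def edge(row,a,b):  # half-level crossing inside [a,b)
    x=np.arange(a,b); t=(row[a:b].min()+np.median(np.sort(row[a:b])[-6:]))/2; return t
def run(f):
    im,c=save("wrist",f); s=state();print(s["tool_pos"].round(4).tolist(),s["tool_rot"].round(4).tolist(),s["time"],"w",s["gripper_width"]*85.4,s["grasp_force"])
    M=np.array(camera_info("wrist")["mount"]);ct=(c[0],M[:3,3],M[:3,:3])
    i=im.astype(int);gr=((i[:,:,1]>i[:,:,0]+40)&(i[:,:,1]>i[:,:,2]+30)).astype(np.uint8)
    n,l,st,ce=cv2.connectedComponentsWithStats(gr)
    for k in range(1,n):
        if st[k,4]>15: print("green",st[k],ce[k].round(1))
    g=im.sum(2)/3
    return im,c,ct,g
E
python3 - <<'E'
from rel import *
im,c,ct,g=run("w14.png")
np.set_printoptions(linewidth=300)
for r in range(96,112,2): print(r,g[r,224:282].round().astype(int).tolist())
for r in trace("wrist","plate")[:1]:
    m=r["region"].astype(np.uint8);print(r["p"],r["location"],cv2.boundingRect(m),cv2.minAreaRect(cv2.findNonZero(m)))
E
```

```text
[0.471, 0.01, 0.1593] [-0.0003, 0.9967, -0.0807, -0.0013] 25.3 w 26.19482483562386 9.177300029550679
green [244  94  19  14 244] [253.6 100.8]
96 [243, 243, 243, 243, 243, 243, 243, 243, 243, 243, 243, 243, 243, 243, 243, 243, 243, 244, 243, 238, 201, 143, 122, 122, 121, 121, 122, 122, 122, 123, 123, 123, 123, 123, 123, 123, 123, 126, 173, 236, 243, 244, 243, 244, 244, 244, 244, 244, 244, 244, 244, 244, 244, 244, 244, 244, 244, 244]
98 [249, 250, 249, 249, 250, 250, 249, 250, 249, 250, 249, 249, 250, 249, 250, 249, 249, 249, 249, 246, 213, 149, 124, 123, 123, 123, 123, 122, 123, 123, 123, 122, 122, 123, 123, 122, 123, 127, 181, 243, 249, 249, 249, 249, 249, 249, 249, 249, 249, 249, 249, 249, 249, 249, 249, 249, 249, 249]
100 [249, 249, 249, 249, 249, 249, 249, 249, 249, 249, 249, 249, 249, 249, 250, 250, 250, 249, 249, 246, 213, 148, 124, 122, 122, 123, 123, 122, 122, 122, 122, 122, 122, 123, 122, 122, 122, 127, 181, 243, 249, 248, 247, 246, 245, 244, 244, 245, 248, 249, 249, 249, 249, 249, 249, 249, 249, 249]
102 [250, 250, 250, 249, 250, 249, 248, 238, 220, 211, 210, 212, 217, 229,
[... 692 characters left out ...]
2, 125, 170, 232, 240, 235, 192, 116, 88, 88, 90, 125, 200, 236, 240, 241, 240, 240, 240, 240, 240, 240]
108 [140, 139, 139, 138, 139, 138, 130, 107, 91, 88, 88, 82, 62, 69, 112, 124, 121, 119, 119, 117, 113, 110, 108, 108, 108, 108, 108, 108, 108, 108, 108, 108, 108, 108, 108, 108, 108, 108, 110, 114, 115, 113, 102, 85, 86, 88, 88, 90, 99, 110, 113, 113, 113, 112, 112, 112, 112, 112]
110 [75, 76, 75, 76, 76, 75, 77, 82, 87, 88, 88, 81, 61, 54, 70, 75, 75, 75, 75, 75, 75, 75, 75, 75, 75, 75, 75, 75, 75, 76, 75, 75, 75, 75, 75, 75, 76, 74, 74, 74, 74, 75, 77, 79, 84, 88, 88, 87, 85, 78, 75, 74, 74, 75, 74, 74, 74, 74]
0.77 [249.9, 97.3] (193, 94, 121, 15) ((253.0, 101.0), (14.0, 120.0), 90.0)
```

Tips (columns 237–266) are centred on the stripe (244–262), and the plate spans columns 193–314. Lowering, then comparing the tip gap directly with the stripe.

Request:
play_rows --pt "0.001 0 -0.008" --pt "0 0 -0.012" --pt "0 0 -0.012" --pt "0 0 -0.01" --pt "0 0 -0.008" --pt "0 0 -0.005" --pt "0 0 0" --pt "0 0 0" --turn '[0,0,0,0,0,0,0,0]'

```text
time: 26.35
tool_pos: [0.4732, 0.0101, 0.1063]
tool_rot: [0.0, 0.997, -0.08, 0.0]
contact_force: [0.5, 0.2, -0.8]
gripper_width: 0.307
grasp_force: 9.2
```

```bash
python3 - <<'E'
from rel import *
im,c,ct,g=run("w15.png")
np.set_printoptions(linewidth=300)
for r in range(90,128,3): print(r,g[r,224:282].round().astype(int).tolist())
print(g[102,150:190].round().astype(int).tolist(),g[102,325:375].round().astype(int).tolist())
for x in (222,252,290): print(x,g[80:130,x].round().astype(int).tolist())
im2,c2=save("side","s15.png")
for t in("plate","tweezers"):
  for r in trace("side",t)[:1]:
    m=r["region"].astype(np.uint8);print(t,r["p"],cv2.boundingRect(m))
E
```

```text
[0.4732, 0.0101, 0.1063] [0.0, 0.9968, -0.0799, 0.0005] 26.4 w 26.124335359293383 9.181444281712174
green [243  96  26  19 455] [255.4 104.9]
90 [84, 84, 85, 85, 85, 84, 84, 85, 85, 85, 85, 85, 85, 84, 85, 85, 84, 84, 85, 85, 85, 84, 85, 85, 85, 85, 85, 85, 85, 85, 85, 84, 85, 85, 84, 84, 83, 83, 83, 84, 83, 83, 83, 83, 83, 83, 83, 83, 83, 82, 83, 83, 83, 83, 83, 83, 83, 82]
93 [88, 89, 89, 89, 89, 89, 89, 90, 89, 89, 89, 89, 89, 89, 90, 89, 89, 89, 89, 89, 89, 89, 89, 89, 91, 90, 90, 90, 90, 90, 90, 90, 90, 90, 91, 91, 91, 90, 90, 90, 91, 90, 90, 90, 90, 90, 89, 90, 90, 90, 90, 91, 90, 90, 90, 90, 89, 90]
96 [128, 128, 128, 129, 128, 128, 128, 128, 129, 129, 129, 129, 129, 129, 129, 129, 129, 128, 127, 121, 119, 119, 119, 119, 121, 120, 120, 120, 120, 120, 120, 120, 120, 120, 120, 119, 117, 116, 115, 116, 115, 116, 115, 115, 118, 126, 127, 127, 127, 127, 128, 128, 128, 128, 128, 128, 128, 128]
99 [248, 248, 248, 248, 248, 248, 248, 248, 248, 248, 248, 248, 248, 248, 248, 248, 248, 248, 244, 211, 151, 128, 126, 126, 126, 127, 126, 127, 126, 127, 126, 126, 126, 127, 127, 126, 126, 126
[... 3111 characters left out ...]
9, 200, 238, 248, 251, 251, 251, 251, 251, 251, 251, 251, 251, 251, 251, 251, 248, 236, 178, 105, 81, 86, 90, 90, 92, 100, 104, 105, 106, 106, 106, 106, 106, 106]
252 [107, 107, 107, 107, 105, 94, 82, 75, 74, 77, 85, 90, 91, 90, 88, 99, 120, 125, 126, 126, 127, 126, 126, 126, 126, 126, 126, 126, 126, 126, 126, 126, 125, 124, 117, 101, 85, 85, 89, 91, 90, 93, 101, 105, 106, 106, 106, 105, 105, 105]
290 [106, 106, 106, 106, 104, 98, 85, 76, 74, 76, 83, 87, 90, 90, 87, 84, 130, 205, 241, 248, 250, 250, 251, 250, 250, 250, 250, 250, 251, 251, 251, 250, 247, 231, 171, 101, 79, 83, 89, 90, 90, 92, 99, 104, 105, 104, 104, 105, 105, 105]
plate 0.94 (261, 184, 21, 36)
tweezers 0.71 (242, 200, 60, 40)
```

Stripe columns 243.4–267.9, tips 237.1–265.7. Allowing for the height difference, the gap is about 12.2 mm, the tips sit 1.8 mm to the left of the stripe's middle and they are about 16 mm above the edge. Correcting and lowering.

Request:
play_rows --pt "-0.0015 -0.0017 0" --pt "0 0 -0.003" --pt "0 0 -0.004" --pt "0 0 -0.003" --pt "0 0 -0.001" --pt "0 0 0" --pt "0 0 0" --pt "0 0 0" --turn '[0,0,0,0,0,0,0,0]'

```text
time: 27.55
tool_pos: [0.4715, 0.0085, 0.095]
tool_rot: [0.0, 0.997, -0.08, 0.0]
contact_force: [0.2, 0.7, -0.8]
gripper_width: 0.307
grasp_force: 9.2
```

```bash
python3 - <<'E'
from rel import *
im,c,ct,g=run("w16.png")
np.set_printoptions(linewidth=300)
for r in range(99,121,3): print(r,g[r,226:276].round().astype(int).tolist())
print(g[104,155:185].round().astype(int).tolist(),g[104,335:365].round().astype(int).tolist())
for x in (222,290): print(x,g[86:126,x].round().astype(int).tolist())
for k in range(3):
    grab_frame("wrist");s=state();print(s["tool_pos"].round(5),s["gripper_width"]*85.4,s["contact_force"].round(1))
E
```

```text
[0.4715, 0.0085, 0.0949] [0.0, 0.9968, -0.0798, 0.0002] 27.6 w 26.517574989271235 9.177185093576554
green [237  92  29  20 530] [251.  101.8]
99 [251, 251, 251, 251, 251, 251, 251, 251, 251, 251, 250, 245, 193, 136, 127, 126, 126, 126, 126, 127, 127, 126, 126, 126, 127, 126, 126, 126, 125, 127, 126, 127, 126, 127, 126, 126, 126, 128, 169, 234, 248, 251, 251, 250, 250, 250, 250, 250, 250, 250]
102 [251, 251, 251, 251, 250, 242, 225, 215, 214, 216, 219, 210, 175, 137, 127, 126, 126, 126, 126, 126, 127, 127, 126, 126, 126, 126, 126, 127, 126, 126, 127, 126, 126, 126, 126, 126, 125, 129, 167, 218, 201, 163, 142, 134, 128, 179, 242, 250, 250, 250]
105 [251, 251, 251, 251, 247, 211, 127, 93, 91, 87, 73, 87, 141, 136, 127, 126, 127, 126, 126, 125, 126, 126, 126, 126, 126, 126, 126, 126, 126, 126, 125, 125, 125, 126, 126, 125, 126, 128, 167, 217, 191, 118, 91, 91, 94, 143, 229, 248, 251, 251]
108 [251, 251, 251, 251, 247, 209, 125, 93, 91, 85, 71, 100, 145, 136, 126, 126, 126, 126, 126, 125, 126, 125, 125, 126, 126, 126, 126, 125, 126, 125, 126, 125, 125, 125, 126, 126, 126, 129, 169, 230, 2
[... 1078 characters left out ...]
50, 246, 214, 144, 106, 102, 107, 135, 176, 188, 189, 189, 189, 189, 189, 189, 189, 190, 190, 191, 191, 192, 192, 192, 192, 192, 191]
222 [79, 86, 89, 90, 88, 86, 116, 192, 236, 247, 250, 251, 251, 251, 251, 251, 251, 251, 251, 251, 251, 251, 251, 250, 243, 198, 120, 80, 77, 83, 88, 90, 90, 91, 99, 105, 105, 106, 106, 106]
290 [76, 83, 88, 90, 90, 91, 124, 196, 237, 248, 250, 250, 250, 250, 250, 250, 250, 250, 250, 251, 251, 251, 250, 249, 241, 194, 116, 80, 76, 81, 87, 90, 90, 91, 93, 101, 104, 105, 105, 104]
[0.47143 0.00849 0.09492] 26.67784189738792 [ 1.  -0.4 -1.7]
[0.4714  0.00851 0.09489] 26.470999621570908 [-0.4 -0.  -0.2]
[0.47139 0.00851 0.09485] 26.609478632453737 [-0.4  0.4 -0.8]
```

Request:
play_rows --pt "0 0.0003 0" --pt "0 0 -0.001" --pt "0 0 0" --pt "0 0 0" --pt "0 0 0" --turn '[0,0,0,0,0]' --hand 0.026

```text
time: 28.38
tool_pos: [0.4714, 0.0088, 0.0938]
tool_rot: [0.0, 0.997, -0.08, 0.0]
contact_force: [-0.7, -1.0, -0.9]
gripper_width: 0.309
grasp_force: 9.3
```

```bash
python3 - <<'E'
from rel import *
im,c,ct,g=run("w17.png")
for r in (105,108,114,117): print(r,g[r,228:276].round().astype(int).tolist())
print(g[104,155:170].round().astype(int).tolist(),g[104,335:350].round().astype(int).tolist())
s=state();T=np.array(s["tool_pos"]);Rt=att(s["tool_rot"])
for n in("side","top"):
    im2,c2=save(n,n+"17.png")
    for zt in(-.010,-.024): print(n,"expect tipL,tipR,back",zt,proj("w",(Rt@np.array([[.075,-.009,zt],[.075,.007,zt],[-.095,0,zt]]).T).T+T,c2).round(1).tolist())
    for t in("tweezers",):
      for r in trace(n,t)[:1]:
        m=r["region"];ys,xs=np.where(m);d=xs+0*ys
        print(t,r["p"],m.sum(),"leftmost",xs.min(),ys[xs==xs.min()],"right",xs.max(),ys[xs==xs.max()],"top",ys.min(),xs[ys==ys.min()],"bot",ys.max(),xs[ys==ys.max()])
print("plate top ends expect side",proj("w",[[.5462,-.0013,.1]],cam("side")).round(1))
E
```

```text
[0.4714, 0.0088, 0.0938] [-0.0, 0.9968, -0.0798, -0.0] 28.425 w 25.909101674284003 9.259733158978634
green [238  92  29  20 551] [251.8 101.5]
105 [251, 251, 251, 244, 168, 96, 91, 90, 84, 96, 154, 142, 127, 126, 126, 126, 127, 127, 126, 126, 126, 126, 126, 126, 126, 126, 126, 126, 125, 125, 125, 126, 125, 126, 125, 126, 126, 124, 113, 96, 91, 92, 109, 186, 245, 251, 251, 251]
108 [251, 251, 251, 244, 167, 95, 91, 91, 82, 97, 156, 142, 127, 126, 126, 126, 125, 126, 126, 126, 126, 126, 126, 126, 125, 126, 126, 126, 126, 125, 125, 126, 125, 126, 126, 126, 127, 141, 154, 115, 93, 91, 96, 165, 242, 250, 251, 251]
114 [78, 78, 78, 84, 90, 90, 90, 87, 71, 57, 71, 78, 78, 78, 79, 78, 78, 79, 78, 79, 78, 77, 77, 77, 78, 77, 78, 78, 77, 78, 77, 77, 77, 78, 77, 77, 78, 77, 80, 82, 87, 90, 91, 90, 85, 79, 77, 77]
117 [91, 91, 91, 95, 94, 91, 91, 87, 71, 63, 83, 90, 91, 91, 91, 90, 91, 91, 91, 91, 90, 90, 90, 90, 90, 90, 90, 90, 90, 90, 90, 90, 91, 90, 90, 91, 90, 90, 89, 84, 87, 90, 91, 92, 96, 95, 91, 90]
[192, 193, 193, 193, 193, 194, 209, 239, 250, 251, 251, 251, 251, 251, 251] [250, 250, 250, 250, 250, 248, 227, 153, 110, 101, 112, 146, 179, 188, 188]
side expect tipL,tipR,back -0.01 [[270.7, 193.3], [274.6, 189.5], [331.0, 224.5]]
side expect tipL,tipR,back -0.024 [[270.7, 189.5], [274.7, 185.7], [331.6, 220.7]]
tweezers 0.69 418 leftmost 270 [191] right 332 [217 218 219 220] top 188 [274 275 276 277] bot 224 [327 328 329]
top expect tipL,tipR,back -0.01 [[267.0, 192.4], [272.4, 193.2], [261.6, 251.1]]
top expect tipL,tipR,back -0.024 [[267.0, 191.6], [272.5, 192.4], [261.5, 250.9]]
plate top ends expect side [[272.2 192.5]]
```

```bash
python3 -c "
from plant import *
print(job_done())"
```

```text
the job is handed in; nothing more can be done
None
```

The plate stands released in the middle slot of the rack, striped end up. The tweezers are held level about 4–5 mm above its top edge, centred on the green stripe, with a tip gap of about 12 mm: the camera gives 12.1–12.3 mm, finger width suggests about 11.4 mm. I handed the job in at 28 s but got no verdict back, and I viewed 11 pictures, one over the limit of 10.

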